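# Fetch the sediment box from behind the bottles and put it on the balance

### The job

The flat square box of sediment at the back of the specimen rack is to be weighed, but the two bottles and the jar in front of it are in the way. First stand all three in the empty white tray, then set the box gently on the middle of the balance pan while they are still in the tray, and then put each bottle and the jar back on the same place of the rack where it stood at the start. Keep everything upright and leave the glue bottle, the beaker and the wooden slide box where they are.

Things in the scene. Friction and masses are not known exactly. Their poses are not given: they have to be found in the camera images.
- rack: Specimen rack, fixed: plywood board 150 (x) x 210 (y) mm, top 12 mm over the table; rims 6 mm thick, 22 mm over the table, on its y sides and +x side, -x side open. Origin: centre of its underside. Bottles and jar stand (in any order) on dark ring marks 58 mm wide, 26 mm to -x of the origin, at y = -62, 0, +62 mm; the sediment box 28 mm to +x, y = 0, square to the rack.
- tray_in (a point): White plastic tray, empty, fixed: 230 mm (x) by 160 mm (y) outside, walls 5 mm thick and 22 mm high over the table. This point is the centre of its inner floor, 5 mm above the table; x along its length, y across, z up.
- pan (a point): Laboratory balance, fixed: white housing 225 mm (x) by 165 mm (y), top 50 mm above the table, with a round steel pan 120 mm across and a small display on its -x side. This point is the centre of the pan's top face, 60 mm above the table (10 mm above the housing), z up.
- sample_mid (a point): Square clear plastic box filled with brown sediment, shut, with a small paper label: 50 x 50 mm and 30 mm high, about 120 g; its origin is its centre, half-way up; z is up. x and y along its sides, parallel to the rack's at the start. Grip it across the rack's y (33 mm or more free on those sides; only 3 to 10 mm in front).
- slim_mid (a point): Slender amber glass bottle with a black cap: body 38 mm across and straight up to 74 mm above its base, 100 mm high in all, about 100 g; its origin is its centre, half-way up; z is up. Its base is 50 mm below this point.
- jar_mid (a point): Wide low white jar with an aluminium lid as wide as itself: 52 mm across, 72 mm high, about 140 g; its origin is its centre, half-way up; z is up. Its base is 36 mm below this point.
- flask_mid (a point): White plastic dropper bottle with a short grey pointed nozzle: body 46 mm across and straight up to 72 mm above its base, 96 mm high in all, about 110 g; its origin is its centre, half-way up; z is up. Its base is 48 mm below this point. All three are best gripped along the rack's x, 50 to 65 mm above the base: neighbours are near in y.
- glue_mid (a point): Bystander, leave alone: loose white glue bottle with a paper label and orange cap, 44 mm across, 110 mm high; origin half-way up.
- beaker_mid (a point): Bystander, leave alone: loose glass beaker, open at the top, 68 mm across its rim, 85 mm high; origin half-way up.
- slidebox_mid (a point): Bystander, leave alone: loose wooden slide box 70 x 100 x 30 mm lying on the table; origin half-way up.
Not all that is in view belongs to the job. Leave any blue or turquoise look-alike of the part that bears sample_mid alone.

How it is judged (in metres and radians):
On the way, in this order (a step that is already met when the one before it is completed fails the run):
1. both bottles and the jar stand in the tray, the sediment box still in its place (x of slim_mid in the frame of tray_in between -0.11 and 0.11 m and y of slim_mid in the frame of tray_in between -0.075 and 0.075 m and z of slim_mid in the frame of tray_in below 0.058 m and angle between each of slim_mid, jar_mid, flask_mid's own z axis and vertical below 0.15 rad and x of jar_mid in the frame of tray_in between -0.11 and 0.11 m and y of jar_mid in the frame of tray_in between -0.075 and 0.075 m and z of jar_mid in the frame of tray_in below 0.044 m and x of flask_mid in the frame of tray_in between -0.11 and 0.11 m and y of flask_mid in the frame of tray_in between -0.075 and 0.075 m and z of flask_mid in the frame of tray_in below 0.056 m and distance of sample_mid from where it was at the start of the episode below 0.02 m), for 0.2 s.
2. the sediment box stands on the pan, the bottles and the jar still in the tray (horizontal distance between sample_mid and pan below 0.015 m and z of sample_mid in the frame of pan between 0.01 and 0.02 m and angle between sample_mid's own z axis and vertical below 0.1 rad and x of slim_mid in the frame of tray_in between -0.11 and 0.11 m and y of slim_mid in the frame of tray_in between -0.075 and 0.075 m and z of slim_mid in the frame of tray_in below 0.058 m and angle between each of slim_mid, jar_mid, flask_mid's own z axis and vertical below 0.15 rad and x of jar_mid in the frame of tray_in between -0.11 and 0.11 m and y of jar_mid in the frame of tray_in between -0.075 and 0.075 m and z of jar_mid in the frame of tray_in below 0.044 m and x of flask_mid in the frame of tray_in between -0.11 and 0.11 m and y of flask_mid in the frame of tray_in between -0.075 and 0.075 m and z of flask_mid in the frame of tray_in below 0.056 m), for 0.2 s.
At the end, for the whole second after the job is handed in: The sediment box stands flat on the pan, its centre within 15 mm of the pan's centre; the two bottles and the jar each stand upright within 14 mm of where they stood at the start; all at rest (horizontal distance between sample_mid and pan below 0.015 m and z of sample_mid in the frame of pan between 0.01 and 0.02 m and angle between each of sample_mid, slim_mid, jar_mid, flask_mid's own z axis and vertical below 0.1 rad and linear speed of each of sample, slim, jar, flask below 0.02 m/s and distance of each of slim_mid, jar_mid, flask_mid from where it was at the start of the episode below 0.014 m); the robot touches nothing.
It fails at once if the glue bottle is moved by more than 20 mm (distance of glue_mid from where it was at the start of the episode above 0.02 m).
It fails at once if the beaker is moved by more than 20 mm (distance of beaker_mid from where it was at the start of the episode above 0.02 m).
It fails at once if the wooden slide box is moved by more than 20 mm (distance of slidebox_mid from where it was at the start of the episode above 0.02 m).
It fails at once if a bottle, the jar or the sediment box is tipped by more than 30 degrees (angle between any of slim_mid, jar_mid, flask_mid, sample_mid's own z axis and vertical above 0.52 rad).
It fails at once if the sediment box is dropped or pressed hard on the balance (over 40 N) (contact force between sample and balance above 40 N).
It also fails if it takes over 147 s, if anything falls off the work surface, if the arm or the gripper's body presses on something with over 40 N, if the wrist force passes 120 N, or if a joint passes its speed limit or range.

### The arm

A 6-joint arm with a two-finger parallel gripper is mounted at the origin on the work surface. World frame = base frame: x ahead of the robot, y to its left, z up, the work surface at z = 0. Lengths are in mm, angles in degrees, forces in N, time in s.
With the tool pointing down it reaches from about 275 to 750 mm from the base axis. Payload 10.2 kg.
Tool frame: the origin (TCP) lies at the very end of the fingers, on their centre line; the grasp point (between the pads) lies env.tcp_to_grasp behind it (env.tcp_to_grasp is the distance from the TCP to the grasp point, in mm); z points along the fingers, y is the line along which they close (so a half turn about z gives the same grasp; the last joint's range is limited). The gripper opens to 88 mm and grips with 3 to 60 N. Pads are 18 mm wide; open, the fingers measure 123 mm over their backs; the gripper's body (75 mm by 187 mm) begins 45 mm behind the grasp point.
Start: joints at [53.606, 17.928, 85.812, -0, 76.261, -12.8], TCP at [210.149, 481.112, 238.72] pointing down, gripper open.
Joint ranges: [-168.41, 168.41], [-55.51, 124.54], [10.69, 146.95], [-70.63, 250.63], [1, 178], [-165.06, 165.06]. Speed limits (degrees/s): [136.94, 136.94, 172.46, 180, 180, 180].

### API

Orientations are given as a 3x3 rotation matrix whose columns are the frame's x, y, z axes.
In Python, from station import env gives the robot as it stands.
- The arm moves only by the tool servo_tool, never from a script. Its argument "plan" is a list that holds one entry, the list of rows, each a list of 7 numbers: the turn, a rotation vector about the tool's x, y, z in units of 60 degrees (1.0 is 60 degrees), then the shift along the tool's x, y, z in units of 300 mm (1.0 is 300 mm), then the opening, from 0 (shut) to 1 (fully open). A call has 1 to 10 rows; each row is the pose to reach, as a shift and turn from the pose commanded when the call began, along the tool's axes at that moment; what a row does not reach only later rows make up. A row lasts 1/8 s, in which the tool goes at most 62.5 mm and 10.7 degrees, less where a joint would pass 70% of its speed; a pose out of reach is approached as far as the arm can. A call with a number of a shift or a turn outside -1 to 1 is refused whole. A call with a gripper value outside its range is refused whole. The fingers move at their own pace and stop on an object; "newtons" is the grip in N (left out, the last holds). Time passes only in rows, so rows that repeat a pose let the fingers close. It gives the time, the measured TCP pose, the force, the opening and the grip force at its end, in the units of the state.
- env.get_obs(): the state, without advancing time (a new reading comes with each control period).
- env.snapshot(name): name is "scene" or "top"; returns a dict with "color" (400x640x3 uint8, red, green, blue), "depth" (400x640 float32, mm along the optical axis (not along the pixel's ray), 0 where there is no reading), "vertical_fov" (degrees; the focal length in pixels is half the picture's height over the tangent of half this angle, whatever the lens; pixels are square), "cx", "cy" (the principal point, pixels), "extrinsics" (4x4, takes a point from camera to world coordinates). Camera axes: x right, y up, looking along -z (the intrinsics and any distortion apply to the point x, -y, -z); pixel columns grow to the right and rows downward; lengths in mm; the calibration is good to about 2 mm. A picture is of the moment at which its call begins.
- env.job_done(): hands the job in; it is judged then, once.
Trained networks look in the newest picture that a camera, given by its name, has taken for a name from the list of things; names that differ only in an ending like _2 or _b are one class to them, and where a whole thing is asked for, a point or a joint stands for the part that bears it (a point fixed in the world has none). Each returns a list of dicts, best first, with "conf" (0 to 1); they miss things now and then, are a little off and sometimes report something else, mostly with a low value. They report only what shows in the picture. A call takes as long as a camera call. They do not tell look-alikes from the thing itself.
- env.search_frame(camera, thing): "box" ([left, top, width, height] in pixels, round what is visible of it).
- env.cut_out(camera, thing): "region" (400x640 bool, what is visible of it) and "box" ([left, top, width, height] in pixels, round what is visible of it).
- env.place_of(camera, thing): "at" ([row, column] in pixels: a listed point, or the origin of a listed thing).
The state is a dict: "clock": time; "qpos": joint angles; "joint_velocities": joint speeds; "joint_torque": joint torques, N m; "eef_pos": TCP position; "orientation": TCP orientation; "ft_force": force on the tool from outside, world axes, zero at the start; "ft_torque": the same for the moment, N m; "opening": finger opening in mm; "gripper_force": force on a finger pad.
Only numpy, scipy, OpenCV 4.12 (cv2) and the standard library are available. Lean on these libraries where they do the work, as an engineer would, in place of code of your own. Each camera call takes 0.05 s, during which the arm holds its last target. There are 200 camera calls.

## Working session

There is one attempt and no reset: what is moved stays moved. The work goes in short steps, Python scripts to look and compute and a tool call to move; the robot and the scene stay as the last step left them, time stands still between calls to the robot, and variables do not carry over. Pictures are saved under pics/ and viewed, at most 14 in all, crops included, and the job is handed in when it is done.

Besides the shell and the picture viewer there is one more tool, called after "Call:" as name(argument=value, ...) on one line, values as JSON. servo_tool: Moves the arm, as the interface text tells. Its arguments: {"type":"object","properties":{"plan":{"type":"array","items":{"type":"array","items":{"type":"array","items":{"type":"number"}}}},"newtons":{"type":"number"}},"required":["plan"]}

```bash
mkdir -p pics
cat > h.py <<'E'
import numpy as np, cv2
from station import env
def shot(n):
    s=env.snapshot(n); s['f']=200/np.tan(np.radians(s['vertical_fov']/2)); return s
def cloud(s):
    v,u=np.mgrid[0:400,0:640]; d=s['depth']
    P=np.stack([(u-s['cx'])/s['f']*d,-(v-s['cy'])/s['f']*d,-d],-1)
    E=np.array(s['extrinsics']); W=P@E[:3,:3].T+E[:3,3]; W[d==0]=np.nan; return W
def ray(s,r,c,z):
    E=np.array(s['extrinsics']); d=E[:3,:3]@np.array([(c-s['cx'])/s['f'],-(r-s['cy'])/s['f'],-1]); o=E[:3,3]
    return o+d*(z-o[2])/d[2]
E
python3 - <<'E'
from h import *
print(env.tcp_to_grasp,env.get_obs())
Z=dict(rack=0,tray_in=5,pan=60,sample_mid=27,slim_mid=62,jar_mid=48,flask_mid=60,glue_mid=55,beaker_mid=42,slidebox_mid=15)
for n in ['top','scene']:
    s=shot(n); cv2.imwrite(f'pics/{n}0.png',s['color'][...,::-1]); print(n,{k:s[k] for k in s if k not in('color','depth')})
    for t,z in Z.items():
        for r in env.place_of(n,t)[:3]:
            print(t,round(r['conf'],2),np.round(r['at']),np.round(ray(s,*r['at'],z),1))
E
```

```text
18.700000000000003 {'clock': 0.0, 'qpos': array([ 5.36049244e+01,  1.79609296e+01,  8.58522152e+01, -1.34265036e-04,
        7.62604663e+01, -1.27997042e+01]), 'joint_velocities': array([-0.1033944 , -0.06152292,  0.07432299,  0.01305279, -0.07353749,
       -0.05842216]), 'joint_torque': array([-4.93477619e-04, -4.02216411e+01, -2.52262813e+01,  6.94234064e-02,
        3.53467267e-02, -1.39332851e-04]), 'eef_pos': array([210.01253407, 480.91021164, 238.15958736]), 'orientation': array([[-9.16395185e-01,  4.00274015e-01, -7.60477302e-04],
       [ 4.00274638e-01,  9.16394643e-01, -1.03550833e-03],
       [ 2.82410250e-04, -1.25333462e-03, -9.99999175e-01]]), 'ft_force': array([-0.65115622,  0.74127738,  0.40154585]), 'ft_torque': array([-0.08999965,  0.01782342, -0.0478941 ]), 'gripper_force': 0.0, 'opening': 88.17353072889829}
top {'vertical_fov': 52.46888143019865, 'cx': 323.9312424007712, 'cy': 202.41898973656862, 'extrinsics': array([[-1.10313527e-02,  9.90991497e-01, -1.33469702e-01,
         4.54392323e+02],
       [-9.99481861e-01, -1.49639498e-02, -2.84971796e-02,
        -7.
[... 1591 characters left out ...]
.9 369.7   5. ]
pan 0.87 [129. 387.] [577.  288.1  60. ]
sample_mid 0.94 [258. 249.] [ 586.8 -287.    27. ]
sample_mid 0.64 [310. 270.] [ 720.7 -351.5   27. ]
sample_mid 0.61 [316. 183.] [ 589.9 -481.2   27. ]
slim_mid 0.86 [223. 245.] [ 524.5 -234.5   62. ]
jar_mid 0.74 [260. 210.] [ 536.3 -356.2   48. ]
flask_mid 0.76 [235. 228.] [ 520.7 -286.8   60. ]
flask_mid 0.4 [258. 247.] [ 603.4 -303.    60. ]
glue_mid 0.91 [182. 422.] [773.1 166.3  55. ]
glue_mid 0.52 [261. 340.] [ 767.2 -172.2   55. ]
beaker_mid 0.79 [260. 341.] [ 761.3 -160.2   42. ]
beaker_mid 0.67 [129. 386.] [562.7 307.6  42. ]
beaker_mid 0.62 [259. 210.] [ 528.7 -351.6   42. ]
slidebox_mid 0.91 [227. 382.] [764.6   3.8  15. ]
```

View pics/top0.png

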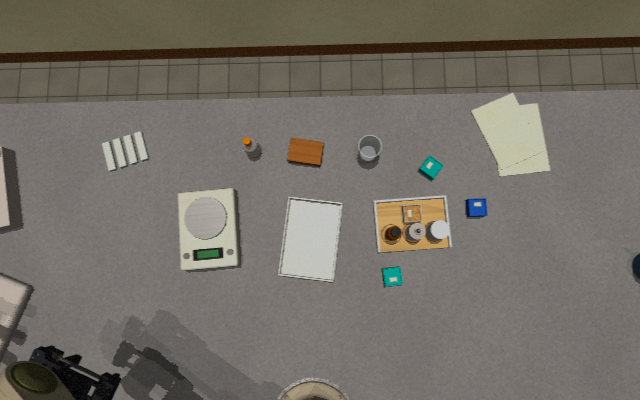

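View pics/scene0.png

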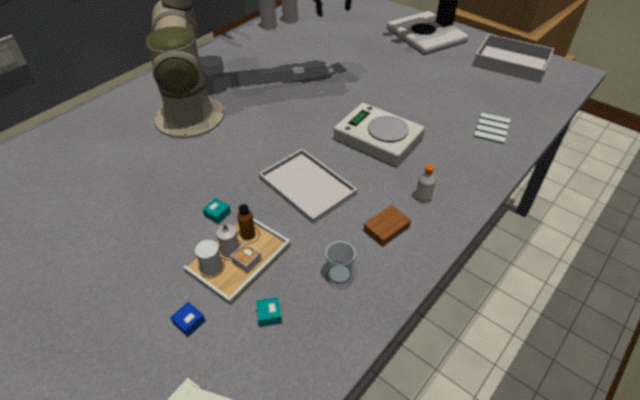

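The top view shows the rack around (412,224) with slim, flask and jar left to right at columns 392, 416 and 438. The sediment box is behind them at (411,213), the tray is at (311,239) and the pan is at (205,217). The teal and blue boxes are decoys. Next I refine these positions with depth.

Run:
```python
from h import *
from scipy import ndimage
for n in ['top','scene']:
    s=shot(n); W=cloud(s); c=s['color'].astype(int)
    T=W[...,2]; m=(abs(W[...,0]-450)<120)&(abs(W[...,1]-200)<60); print(n,'table z',np.nanmedian(T[m]))
    for name,cx,cy,z0,z1,R in [('slim',522,-228,92,125,30),('flask',520,-287,88,120,35),('jar',532,-355,76,95,40),('sample',586,-289,35,50,38),('pan',580,300,57,68,75),('housing',550,300,46,55,160)]:
        k=(np.hypot(W[...,0]-cx,W[...,1]-cy)<R)&(T>z0)&(T<z1); p=W[k]
        if len(p)<4: print(name,len(p)); continue
        print(name,len(p),'minrect',[np.round(a,1) for a in cv2.minAreaRect(p[:,:2].astype(np.float32))],'z',np.round(np.percentile(p[:,2],[5,50,95]),1))
    for name,t in [('rackseg','rack'),('tray','tray_in'),('sample','sample_mid')]:
        for r in env.cut_out(n,t)[:1]:
            q=W[r['region']&(T>(8 if t!='tray_in' else 15))&(T<(28 if t!='sample_mid' else 50))]; q=q[~np.isnan(q[:,0])]
            if len(q)>4: print(name,round(r['conf'],2),r['box'],len(q),[np.round(a,1) for a in cv2.minAreaRect(q[:,:2].astype(np.float32))])
    # tray/rack pixels by colour contours at rim height
    k=(T>15)&(T<30)
    for nm,cx,cy,R in [('trayrim',515,0,150),('rackrim',550,-290,140)]:
        q=W[k&(np.hypot(W[...,0]-cx,W[...,1]-cy)<R)]; print(nm,len(q),[np.round(a,1) for a in cv2.minAreaRect(q[:,:2].astype(np.float32))])
    x=(s['color'][140:290,270:490] if n=='top' else s['color'][130:310,160:380])
    cv2.imwrite(f'pics/{n}z.png',cv2.resize(x,None,fx=3.3,fy=3.3,interpolation=cv2.INTER_CUBIC)[...,::-1])
```

```text
top table z 0.5262167809230505
slim 88 minrect [array([ 518.3, -227.7]), array([29.1, 25.8]), np.float64(36.9)] z [ 92.8 110.6 114.2]
flask 96 minrect [array([ 519. , -288.6]), array([34.8, 37.7]), np.float64(37.9)] z [ 88.3  91.9 105.7]
jar 292 minrect [array([ 525.4, -350.9]), array([50.1, 49.8]), np.float64(17.7)] z [79.7 83.2 86.6]
sample 302 minrect [array([ 576.2, -286.5]), array([50.2, 51.1]), np.float64(4.1)] z [36.4 39.9 43.7]
pan 1217 minrect [array([569. , 300.4]), array([117.5, 119. ]), np.float64(45.4)] z [57.4 59.8 63. ]
housing 2834 minrect [array([539.1, 297.9]), array([224. , 164.8]), np.float64(4.6)] z [46.7 49.7 53.5]
rackseg 0.86 [373.6, 196.1, 76.7, 57.7] 2409 [array([ 548.7, -288.6]), array([150.6, 211.8]), np.float64(3.3)]
tray 0.87 [277.5, 194.3, 60.3, 89.5] 476 [array([508.7,   5.2]), array([160. , 230.1]), np.float64(82.5)]
sample 0.95 [465.4, 197.5, 20.3, 21.8] 351 [array([ 592.1, -473.4]), array([50.7, 50.6]), np.float64(0.2)]
trayrim 494 [array([508.7,   5.2]), array([160.1, 230.1]), np.float64(82.5)]
rackrim 579 [array([ 522.5, -289.9]), array([202.7, 21
[... 459 characters left out ...]
.  44.3]
pan 793 minrect [array([573.7, 296. ]), array([117.6, 119.6]), np.float64(1.7)] z [57.7 60.3 63.3]
housing 1659 minrect [array([542.7, 294. ]), array([225.4, 169.5]), np.float64(4.5)] z [47.1 50.3 53.5]
rackseg 0.56 [183.4, 220.5, 101.5, 83.6] 2668 [array([ 551.4, -291.3]), array([153.1, 212.2]), np.float64(3.1)]
tray 0.77 [257.3, 150.7, 97.4, 70.0] 659 [array([5.115e+02, 5.000e-01]), array([166.2, 234.2]), np.float64(82.3)]
sample 0.91 [229.4, 242.8, 31.5, 30.2] 605 [array([ 579.7, -289.8]), array([52.3, 53.5]), np.float64(3.6)]
trayrim 682 [array([511.1,   0.7]), array([166.3, 235.6]), np.float64(83.0)]
rackrim 1187 [array([ 522.6, -293. ]), array([210.4, 212.5]), np.float64(3.4)]
```

View pics/topz.png

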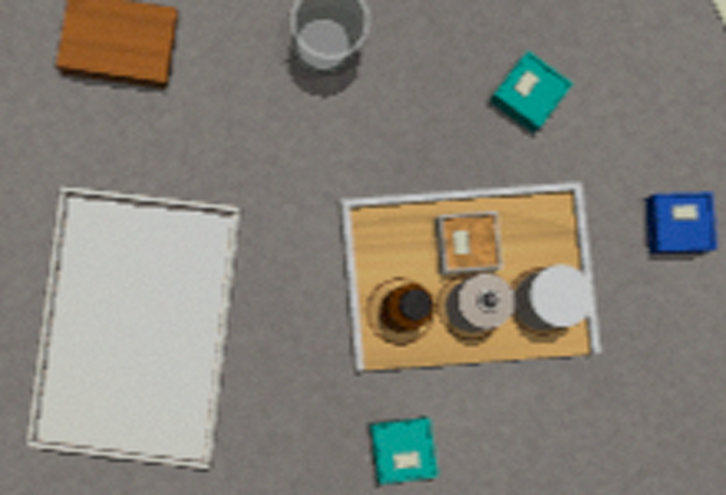

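The zoom confirms the layout, and the depth fits from both cameras agree to within 3 mm, so I average them. Rack is at (549.3, -289.8), yaw 3.3°. Tray is at (510, 3), yaw -7.5°. Pan is at (571.4, 298.2).

```bash
cat >> h.py <<'E'
from scipy.spatial.transform import Rotation as Ro
def ax(yaw): return np.array([np.cos(np.radians(yaw)),np.sin(np.radians(yaw)),0])
def at(c,yaw,x,y): return np.array(c)+x*ax(yaw)[:2]+y*ax(yaw+90)[:2]
rack=(549.3,-289.8); tray=(510,3)
home={n:at(rack,3.3,-26,y) for n,y in [('slim',62),('flask',0),('jar',-62)]}
park={n:at(tray,-7.5,*p) for n,p in [('slim',(-60,45)),('flask',(60,0)),('jar',(-60,-42))]}
def rel(*wps):
    """wps: (xy,z,yaw of tool y); prints turn/shift numbers from the measured pose"""
    o=env.get_obs(); R=o['orientation']
    print('now',np.round(o['eef_pos'],1),'y-yaw',round(np.degrees(np.arctan2(R[1,1],R[0,1])),2),'t',round(o['clock'],1),'open',round(o['opening'],1),'F',np.round(o['ft_force'],1))
    for xy,z,yaw in wps:
        y=ax(yaw); D=np.column_stack([np.cross(y,[0,0,-1]),y,[0,0,-1]])
        print(np.round(np.r_[Ro.from_matrix(R.T@D).as_rotvec(degrees=True)/60,R.T@(np.r_[xy,z]-o['eef_pos'])/300],4).tolist())
E
python3 - <<'E'
from h import *
print(home,park)
rel(((320,220),240,25),((450,0),240,3.3),(home['slim'],200,3.3))
E
```

```text
{'slim': array([ 519.7741431 , -229.39947207]), 'flask': array([ 523.34311277, -291.2966647 ]), 'jar': array([ 526.91208244, -353.19385733])} {'slim': array([456.38698697,  55.4465903 ]), 'flask': array([569.48669168,  -4.83157153]), 'jar': array([445.03120824, -30.80911264])}
now [210.1 481.1 238.7] y-yaw 66.4 t 1.5 open 87.9 F [ 0.   0.3 -0.2]
[-0.0, -0.0, 0.6901, -0.684, -0.651, -0.0043]
[-0.0, 0.0, 1.0517, -1.3746, -1.1496, -0.0043]
[-0.0, 0.0, 1.0517, -1.8938, -1.7572, 0.129]
```

Call:
servo_tool(plan=[[[0,0,0.12,-0.12,-0.115,0,1],[0,0,0.26,-0.26,-0.25,0,1],[0,0,0.4,-0.4,-0.38,0,1],[0,0,0.55,-0.54,-0.51,0,1],[0,0,0.69,-0.68,-0.65,0,1],[0,0,0.69,-0.68,-0.65,0,1]]])

```text
clock: 2.25
eef_pos: [320.3, 218.1, 238.9]
orientation: [[-0.416, 0.909, 0.001], [0.909, 0.416, -0.0], [-0.0, 0.0, -1.0]]
ft_force: [-0.4, 0.2, 0.6]
opening: 88.3
gripper_force: 0.0
```

```bash
python3 -c "
from h import *
rel(((450,0),240,3.3),(home['slim'],200,3.3))"
```

```text
now [320.3 218.1 238.9] y-yaw 24.58 t 2.2 open 88.3 F [-0.4  0.2  0.6]
[0.0005, 0.0003, 0.3547, -0.8411, 0.0906, -0.0032]
[0.0005, 0.0003, 0.3547, -1.6331, -0.0161, 0.1304]
```

Call:
servo_tool(plan=[[[0,0,0.1,-0.19,0.02,0,1],[0,0,0.2,-0.38,0.04,0,1],[0,0,0.3,-0.57,0.06,0,1],[0,0,0.355,-0.76,0.04,0,1],[0,0,0.355,-0.95,0.05,0,1],[0,0,0.355,-0.98,0.05,0,1]]])

```text
clock: 3.0
eef_pos: [458.0, -40.7, 238.3]
orientation: [[-0.064, 0.998, -0.0], [0.998, 0.064, 0.0], [0.0, -0.0, -1.0]]
ft_force: [-0.1, 0.4, 0.1]
opening: 88.0
gripper_force: 0.0
```

```bash
python3 -c "
from h import *
rel((home['slim'],200,3.3),(home['slim'],55.5,3.3))"
```

```text
now [458.  -40.7 238.3] y-yaw 3.65 t 3.0 open 88.0 F [-0.1  0.4  0.1]
[-0.0003, -0.0002, 0.0058, -0.6409, 0.1655, 0.1276]
[-0.0003, -0.0002, 0.0058, -0.641, 0.1657, 0.6092]
```

Call:
servo_tool(plan=[[[0,0,0.006,-0.18,0.05,0.03,1],[0,0,0.006,-0.35,0.09,0.07,1],[0,0,0.006,-0.5,0.13,0.1,1],[0,0,0.006,-0.641,0.1655,0.13,1],[0,0,0.006,-0.641,0.1655,0.2,1],[0,0,0.006,-0.641,0.1655,0.29,1],[0,0,0.006,-0.641,0.1655,0.29,1]]])

```text
clock: 3.88
eef_pos: [518.7, -225.9, 150.3]
orientation: [[-0.061, 0.998, -0.003], [0.998, 0.061, 0.003], [0.003, -0.003, -1.0]]
ft_force: [-0.4, -0.5, 0.7]
opening: 88.4
gripper_force: 0.0
```

Run:
```python
from h import *
rel((home['slim'],55.5,3.3))
s=shot('scene'); cv2.imwrite('pics/s1.png',cv2.resize(s['color'][130:310,160:380],None,fx=3.3,fy=3.3,interpolation=cv2.INTER_CUBIC)[...,::-1])
```

```text
now [ 518.7 -225.9  150.3] y-yaw 3.48 t 3.9 open 88.4 F [-0.4 -0.5  0.7]
[-0.0028, -0.0026, 0.0029, -0.0126, 0.0037, 0.3158]
```

View pics/s1.png

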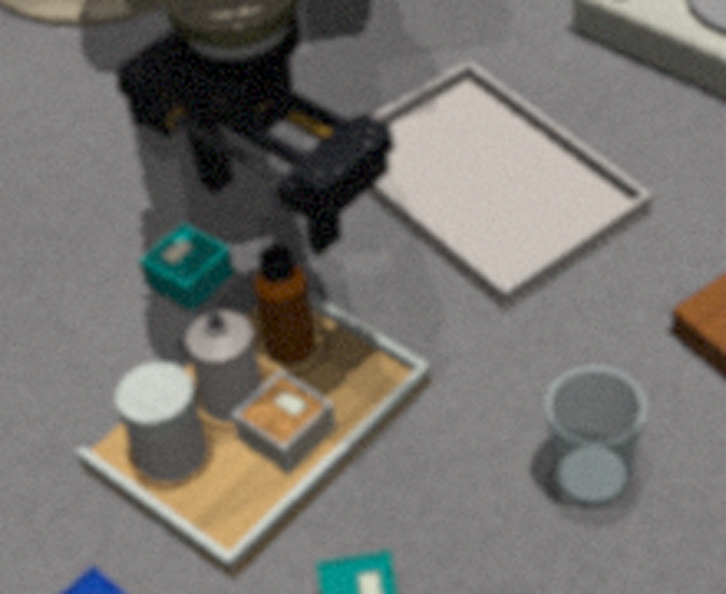

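The fingers straddle the slim bottle along x as planned. I descend partway and re-check.

Call:
servo_tool(plan=[[[0,0,0,-0.003,0.002,0.08,1],[0,0,0,-0.003,0.002,0.16,1],[0,0,0,-0.003,0.002,0.16,1],[0,0,0,-0.003,0.002,0.16,1]]])

```text
clock: 4.42
eef_pos: [520.4, -228.9, 105.5]
orientation: [[-0.059, 0.998, 0.002], [0.998, 0.059, -0.001], [-0.002, 0.002, -1.0]]
ft_force: [0.2, 0.2, 0.8]
opening: 88.1
gripper_force: 0.0
```

Run:
```python
from h import *
rel((home['slim'],55.5,3.3))
```

```text
now [ 520.4 -228.9  105.5] y-yaw 3.38 t 4.4 open 88.1 F [0.2 0.2 0.8]
[0.0019, 0.0014, 0.0014, -0.0012, -0.0024, 0.1665]
```

Call:
servo_tool(plan=[[[0,0,0,0,-0.002,0.08,1],[0,0,0,0,-0.002,0.165,1],[0,0,0,0,-0.002,0.165,1],[0,0,0,0,-0.002,0.165,1],[0,0,0,0,-0.002,0.165,0],[0,0,0,0,-0.002,0.165,0],[0,0,0,0,-0.002,0.165,0],[0,0,0,0,-0.002,0.165,0],[0,0,0,0,-0.002,0.165,0],[0,0,0,0,-0.002,0.165,0]]], newtons=25)

```text
clock: 5.68
eef_pos: [519.0, -229.0, 54.3]
orientation: [[-0.058, 0.998, 0.0], [0.998, 0.058, -0.0], [-0.0, 0.0, -1.0]]
ft_force: [-0.2, 0.3, 0.0]
opening: 37.3
gripper_force: 24.8
```

Run:
```python
from h import *
rel((home['slim'],160,3.3),(park['slim'],160,3.3),(park['slim'],49,3.3))
```

```text
now [ 519.  -229.    54.3] y-yaw 3.34 t 5.7 open 37.3 F [-0.2  0.3  0. ]
[0.0001, 0.0001, 0.0007, -0.0017, 0.0025, -0.3524]
[0.0001, 0.0001, 0.0007, 0.9585, -0.153, -0.3525]
[0.0001, 0.0001, 0.0007, 0.9586, -0.1531, 0.0175]
```

Call:
servo_tool(plan=[[[0,0,0,0,0,-0.08,0],[0,0,0,0,0,-0.2,0],[0,0,0,0.08,-0.013,-0.24,0],[0,0,0,0.24,-0.038,-0.24,0],[0,0,0,0.42,-0.067,-0.24,0],[0,0,0,0.6,-0.096,-0.24,0],[0,0,0,0.78,-0.125,-0.24,0],[0,0,0,0.9,-0.144,-0.24,0],[0,0,0,0.9585,-0.153,-0.24,0],[0,0,0,0.9585,-0.153,-0.24,0]]])

```text
clock: 6.92
eef_pos: [456.4, 55.6, 126.2]
orientation: [[-0.06, 0.998, 0.0], [0.998, 0.06, -0.0], [-0.0, -0.0, -1.0]]
ft_force: [0.9, -0.1, -1.5]
opening: 37.1
gripper_force: 24.9
```

Run:
```python
from h import *
rel((park['slim'],47.5,3.3))
```

```text
now [456.4  55.6 126.2] y-yaw 3.42 t 6.9 open 37.1 F [ 0.9 -0.1 -1.5]
[-0.0, 0.0002, 0.002, -0.0006, -0.0, 0.2624]
```

Call:
servo_tool(plan=[[[0,0,0,0,0,0.12,0],[0,0,0,0,0,0.2,0],[0,0,0,0,0,0.235,0],[0,0,0,0,0,0.255,0],[0,0,0,0,0,0.262,0],[0,0,0,0,0,0.262,0],[0,0,0,0,0,0.262,0],[0,0,0,0,0,0.262,0]]])

```text
clock: 7.92
eef_pos: [456.5, 55.5, 47.9]
orientation: [[-0.058, 0.998, 0.001], [0.998, 0.058, -0.0], [-0.0, 0.001, -1.0]]
ft_force: [0.2, 0.4, -0.8]
opening: 37.6
gripper_force: 24.9
```

Call:
servo_tool(plan=[[[0,0,0,0,0,0,1],[0,0,0,0,0,0,1],[0,0,0,0,0,0,1],[0,0,0,0,0,0,1],[0,0,0,0,0,-0.15,1],[0,0,0,0,0,-0.33,1],[0,0,0,0,0,-0.36,1],[0,0,0,0,0,-0.36,1],[0,0,0,0,0,-0.36,1]]])

```text
clock: 9.05
eef_pos: [455.6, 55.5, 154.2]
orientation: [[-0.058, 0.998, -0.003], [0.998, 0.058, 0.0], [0.0, -0.003, -1.0]]
ft_force: [-0.0, 0.8, -0.7]
opening: 88.2
gripper_force: 0.0
```

Run:
```python
from h import *
rel((home['flask'],155,3.3),(home['flask'],54.5,3.3))
```

```text
now [455.6  55.5 154.2] y-yaw 3.34 t 9.1 open 88.2 F [-0.   0.8 -0.7]
[-0.0026, -0.0005, 0.0007, -1.1672, 0.1579, -0.0037]
[-0.0026, -0.0005, 0.0007, -1.1673, 0.1588, 0.3313]
```

Call:
servo_tool(plan=[[[0,0,0,-0.18,0.024,0,1],[0,0,0,-0.36,0.049,0,1],[0,0,0,-0.54,0.073,0,1],[0,0,0,-0.72,0.098,0,1],[0,0,0,-0.9,0.122,0,1],[0,0,0,-1,0.137,0,1]]])

```text
clock: 9.8
eef_pos: [514.4, -243.9, 153.8]
orientation: [[-0.056, 0.998, -0.002], [0.998, 0.056, 0.001], [0.002, -0.002, -1.0]]
ft_force: [0.4, 0.0, -0.1]
opening: 87.8
gripper_force: 0.0
```

Run:
```python
from h import *
rel((home['flask'],54.5,3.3))
```

```text
now [ 514.4 -243.9  153.8] y-yaw 3.24 t 9.8 open 87.8 F [ 0.4  0.  -0.1]
[-0.0019, -0.0015, -0.001, -0.16, 0.0214, 0.3306]
```

Call:
servo_tool(plan=[[[0,0,0,-0.1,0.013,0,1],[0,0,0,-0.16,0.0215,0,1],[0,0,0,-0.16,0.0215,0.05,1],[0,0,0,-0.16,0.0215,0.15,1],[0,0,0,-0.16,0.0215,0.15,1],[0,0,0,-0.16,0.0215,0.15,1],[0,0,0,-0.16,0.0215,0.15,1]]])

```text
clock: 10.68
eef_pos: [524.5, -289.2, 111.6]
orientation: [[-0.059, 0.998, 0.001], [0.998, 0.059, -0.001], [-0.001, 0.001, -1.0]]
ft_force: [-0.3, 0.2, 0.2]
opening: 88.0
gripper_force: 0.0
```

Run:
```python
from h import *
rel((home['flask'],54.5,3.3))
```

```text
now [ 524.5 -289.2  111.6] y-yaw 3.36 t 10.7 open 88.0 F [-0.3  0.2  0.2]
[0.0011, 0.001, 0.001, -0.0066, -0.0044, 0.1902]
```

Call:
servo_tool(plan=[[[0,0,0,-0.004,-0.003,0.09,1],[0,0,0,-0.004,-0.003,0.18,1],[0,0,0,-0.004,-0.003,0.18,1],[0,0,0,-0.004,-0.003,0.18,1],[0,0,0,-0.004,-0.003,0.18,0],[0,0,0,-0.004,-0.003,0.18,0],[0,0,0,-0.004,-0.003,0.18,0],[0,0,0,-0.004,-0.003,0.18,0],[0,0,0,-0.004,-0.003,0.18,0],[0,0,0,-0.004,-0.003,0.18,0]]])

```text
clock: 11.92
eef_pos: [523.4, -290.4, 56.7]
orientation: [[-0.058, 0.998, 0.0], [0.998, 0.058, -0.0], [-0.0, 0.0, -1.0]]
ft_force: [0.4, -0.3, 1.9]
opening: 45.3
gripper_force: 25.0
```

Run:
```python
from h import *
rel((home['flask'],140,3.3),(park['flask'],140,3.3))
```

```text
now [ 523.4 -290.4   56.7] y-yaw 3.35 t 11.9 open 45.3 F [ 0.4 -0.3  1.9]
[0.0002, 0.0001, 0.0008, -0.0029, -0.0002, -0.2778]
[0.0002, 0.0001, 0.0008, 0.9414, 0.2091, -0.2778]
```

Call:
servo_tool(plan=[[[0,0,0,0,0,-0.08,0],[0,0,0,0,0,-0.2,0],[0,0,0,0.08,0.018,-0.24,0],[0,0,0,0.24,0.053,-0.24,0],[0,0,0,0.42,0.093,-0.24,0],[0,0,0,0.6,0.133,-0.24,0],[0,0,0,0.78,0.173,-0.24,0],[0,0,0,0.9,0.2,-0.24,0],[0,0,0,0.9415,0.209,-0.24,0],[0,0,0,0.9415,0.209,-0.24,0]]])

```text
clock: 13.18
eef_pos: [569.0, -4.2, 128.1]
orientation: [[-0.06, 0.998, -0.001], [0.998, 0.06, 0.0], [0.0, -0.001, -1.0]]
ft_force: [-0.0, -1.0, -1.1]
opening: 45.5
gripper_force: 25.0
```

Run:
```python
from h import *
rel((park['flask'],50,3.3))
```

```text
now [569.   -4.2 128.1] y-yaw 3.42 t 13.2 open 45.5 F [-0.  -1.  -1.1]
[-0.0009, -0.0001, 0.002, -0.0023, 0.0017, 0.2603]
```

Call:
servo_tool(plan=[[[0,0,0,0,0,0.12,0],[0,0,0,0,0,0.2,0],[0,0,0,0,0,0.235,0],[0,0,0,0,0,0.255,0],[0,0,0,0,0,0.26,0],[0,0,0,0,0,0.26,0],[0,0,0,0,0,0.26,0],[0,0,0,0,0,0.26,0]]])

```text
clock: 14.18
eef_pos: [569.5, -4.8, 50.9]
orientation: [[-0.058, 0.998, 0.001], [0.998, 0.058, -0.0], [-0.0, 0.001, -1.0]]
ft_force: [-0.0, 0.3, -1.3]
opening: 45.0
gripper_force: 25.0
```

Call:
servo_tool(plan=[[[0,0,0,0,0,0,1],[0,0,0,0,0,0,1],[0,0,0,0,0,0,1],[0,0,0,0,0,0,1],[0,0,0,0,0,-0.15,1],[0,0,0,0,0,-0.33,1],[0,0,0,0,0,-0.36,1],[0,0,0,0,0,-0.36,1],[0,0,0,0,0,-0.36,1]]])

```text
clock: 15.3
eef_pos: [568.8, -4.7, 157.0]
orientation: [[-0.058, 0.998, -0.003], [0.998, 0.058, 0.001], [0.001, -0.003, -1.0]]
ft_force: [0.1, 0.5, 0.1]
opening: 88.4
gripper_force: 0.0
```

Run:
```python
from h import *
rel((home['jar'],155,3.3),(home['jar'],54.5,3.3))
```

```text
now [568.8  -4.7 157. ] y-yaw 3.34 t 15.3 open 88.4 F [0.1 0.5 0.1]
[-0.0026, -0.0007, 0.0007, -1.1516, -0.207, 0.0064]
[-0.0026, -0.0007, 0.0007, -1.1518, -0.206, 0.3414]
```

Call:
servo_tool(plan=[[[0,0,0,-0.18,-0.032,0,1],[0,0,0,-0.36,-0.065,0,1],[0,0,0,-0.54,-0.097,0,1],[0,0,0,-0.72,-0.13,0,1],[0,0,0,-0.9,-0.162,0,1],[0,0,0,-1,-0.18,0,1],[0,0,0,-1,-0.18,0,1]]])

```text
clock: 16.18
eef_pos: [532.1, -308.9, 156.8]
orientation: [[-0.056, 0.998, -0.002], [0.998, 0.056, 0.002], [0.002, -0.002, -1.0]]
ft_force: [-0.7, 0.5, -0.1]
opening: 88.1
gripper_force: 0.0
```

Run:
```python
from h import *
rel((home['jar'],54.5,3.3))
```

```text
now [ 532.1 -308.9  156.8] y-yaw 3.19 t 16.2 open 88.1 F [-0.7  0.5 -0.1]
[-0.0018, -0.0017, -0.0019, -0.1471, -0.0247, 0.3408]
```

Call:
servo_tool(plan=[[[0,0,0,-0.09,-0.015,0,1],[0,0,0,-0.147,-0.025,0,1],[0,0,0,-0.147,-0.025,0.05,1],[0,0,0,-0.147,-0.025,0.15,1],[0,0,0,-0.147,-0.025,0.15,1],[0,0,0,-0.147,-0.025,0.15,1],[0,0,0,-0.147,-0.025,0.15,1]]])

```text
clock: 17.05
eef_pos: [528.5, -351.9, 114.7]
orientation: [[-0.059, 0.998, 0.001], [0.998, 0.059, -0.001], [-0.001, 0.001, -1.0]]
ft_force: [-0.0, -0.2, -0.4]
opening: 88.1
gripper_force: 0.0
```

Run:
```python
from h import *
rel((home['jar'],54.5,3.3))
```

```text
now [ 528.5 -351.9  114.7] y-yaw 3.36 t 17.1 open 88.1 F [-0.  -0.2 -0.4]
[0.0012, 0.0012, 0.001, -0.0036, -0.0059, 0.2008]
```

Call:
servo_tool(plan=[[[0,0,0,-0.002,-0.003,0.09,1],[0,0,0,-0.002,-0.003,0.19,1],[0,0,0,-0.002,-0.003,0.19,1],[0,0,0,-0.002,-0.003,0.19,1],[0,0,0,-0.002,-0.003,0.19,0],[0,0,0,-0.002,-0.003,0.19,0],[0,0,0,-0.002,-0.003,0.19,0],[0,0,0,-0.002,-0.003,0.19,0],[0,0,0,-0.002,-0.003,0.19,0],[0,0,0,-0.002,-0.003,0.19,0]]])

```text
clock: 18.3
eef_pos: [527.3, -352.6, 56.8]
orientation: [[-0.058, 0.998, 0.0], [0.998, 0.058, -0.0], [-0.0, 0.0, -1.0]]
ft_force: [0.0, -0.6, 3.0]
opening: 51.0
gripper_force: 25.0
```

Run:
```python
from h import *
rel((home['jar'],140,3.3),(park['jar'],140,3.3))
```

```text
now [ 527.3 -352.6   56.8] y-yaw 3.35 t 18.3 open 51.0 F [ 0.  -0.6  3. ]
[0.0003, 0.0002, 0.0008, -0.002, -0.0014, -0.2774]
[0.0003, 0.0002, 0.0008, 1.0868, -0.2112, -0.2777]
```

Call:
servo_tool(plan=[[[0,0,0,0,0,-0.08,0],[0,0,0,0,0,-0.2,0],[0,0,0,0.08,-0.016,-0.24,0],[0,0,0,0.24,-0.047,-0.24,0],[0,0,0,0.42,-0.082,-0.24,0],[0,0,0,0.6,-0.117,-0.24,0],[0,0,0,0.78,-0.152,-0.24,0],[0,0,0,0.93,-0.18,-0.24,0],[0,0,0,1,-0.2,-0.24,0],[0,0,0,1,-0.211,-0.24,0]]])

```text
clock: 19.55
eef_pos: [446.4, -56.4, 128.7]
orientation: [[-0.06, 0.998, 0.0], [0.998, 0.06, -0.0], [-0.0, 0.0, -1.0]]
ft_force: [0.2, -0.4, -1.2]
opening: 51.2
gripper_force: 25.0
```

Run:
```python
from h import *
rel((park['jar'],50,3.3))
```

```text
now [446.4 -56.4 128.7] y-yaw 3.44 t 19.6 open 51.2 F [ 0.2 -0.4 -1.2]
[0.0, 0.0002, 0.0023, 0.0854, 0.0006, 0.2622]
```

Call:
servo_tool(plan=[[[0,0,0,0.06,0,0.0,0],[0,0,0,0.085,0,0.1,0],[0,0,0,0.085,0,0.18,0],[0,0,0,0.085,0,0.23,0],[0,0,0,0.085,0,0.255,0],[0,0,0,0.085,0,0.262,0],[0,0,0,0.085,0,0.262,0],[0,0,0,0.085,0,0.262,0],[0,0,0,0.085,0,0.262,0]]])

```text
clock: 20.68
eef_pos: [445.2, -31.4, 50.3]
orientation: [[-0.058, 0.998, 0.001], [0.998, 0.058, -0.0], [-0.0, 0.001, -1.0]]
ft_force: [-0.4, -0.0, -2.5]
opening: 51.3
gripper_force: 25.0
```

Call:
servo_tool(plan=[[[0,0,0,0,0,0,1],[0,0,0,0,0,0,1],[0,0,0,0,0,0,1],[0,0,0,0,0,0,1],[0,0,0,0,0,-0.15,1],[0,0,0,0,0,-0.33,1],[0,0,0,0,0,-0.36,1],[0,0,0,0,0,-0.36,1],[0,0,0,0,0,-0.36,1]]])

```text
clock: 21.8
eef_pos: [444.4, -31.1, 156.6]
orientation: [[-0.058, 0.998, -0.003], [0.998, 0.058, 0.001], [0.001, -0.003, -1.0]]
ft_force: [-0.5, -0.5, 0.3]
opening: 88.0
gripper_force: 0.0
```

Run:
```python
from h import *
S=at(rack,3.3,28,0); print(S)
rel((S,155,93.3),(S,15,93.3),((500,-170),155,48))
s=shot('scene'); W=cloud(s); T=W[...,2]
k=(np.hypot(W[...,0]-578,W[...,1]+288)<38)&(T>35)&(T<50); print(cv2.minAreaRect(W[k][:,:2].astype(np.float32)))
cv2.imwrite('pics/s2.png',cv2.resize(s['color'][110:310,160:400],None,fx=3,fy=3,interpolation=cv2.INTER_CUBIC)[...,::-1])
```

```text
[ 577.25357087 -288.18820725]
now [444.4 -31.1 156.6] y-yaw 3.34 t 21.8 open 88.0 F [-0.5 -0.5  0.3]
[-0.0011, -0.0026, -1.4993, -0.8813, 0.3922, 0.0035]
[-0.0011, -0.0026, -1.4993, -0.8817, 0.3933, 0.4702]
[-0.0019, -0.0018, -0.7443, -0.473, 0.1581, 0.0045]
((578.9190673828125, -289.51177978515625), (53.812740325927734, 52.02482986450195), 2.911661148071289)
```

View pics/s2.png

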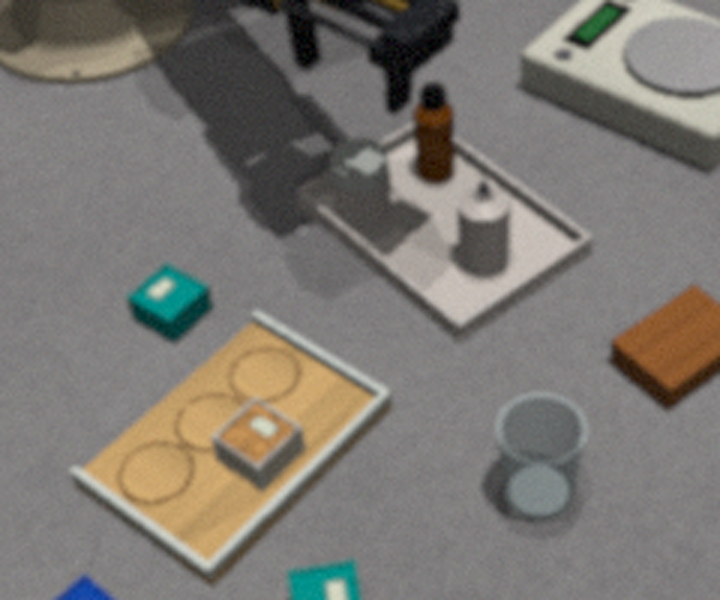

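All three stand in the tray: slim at (433,140), flask at (483,235) and the jar in shadow at (365,185). The sediment box is undisturbed at (258,440).

Call:
servo_tool(plan=[[[0,0,-0.13,-0.13,0.058,0,1],[0,0,-0.28,-0.26,0.116,0,1],[0,0,-0.43,-0.4,0.178,0,1],[0,0,-0.58,-0.53,0.236,0,1],[0,0,-0.73,-0.66,0.294,0,1],[0,0,-0.87,-0.78,0.347,0,1],[0,0,-0.95,-0.881,0.392,0,1],[0,0,-0.95,-0.881,0.392,0,1],[0,0,-0.95,-0.881,0.392,0,1]]])

```text
clock: 22.98
eef_pos: [577.4, -287.4, 157.0]
orientation: [[-0.869, 0.495, -0.002], [0.495, 0.869, 0.001], [0.002, 0.0, -1.0]]
ft_force: [0.6, 0.1, 0.1]
opening: 88.3
gripper_force: 0.0
```

Run:
```python
from h import *
S=(577.6,-288.4)
rel((S,80,93.3))
```

```text
now [ 577.4 -287.4  157. ] y-yaw 60.3 t 23.0 open 88.3 F [0.6 0.1 0.1]
[0.0009, -0.0018, -0.5499, -0.0026, -0.0026, 0.2566]
```

Call:
servo_tool(plan=[[[0,0,-0.15,0,-0.002,0.05,1],[0,0,-0.32,0,-0.002,0.1,1],[0,0,-0.48,0,-0.002,0.18,1],[0,0,-0.55,0,-0.002,0.25,1],[0,0,-0.55,0,-0.002,0.25,1],[0,0,-0.55,0,-0.002,0.25,1],[0,0,-0.55,0,-0.002,0.25,1]]])

```text
clock: 23.85
eef_pos: [577.9, -288.8, 84.1]
orientation: [[-0.998, -0.058, 0.001], [-0.058, 0.998, -0.001], [-0.001, -0.001, -1.0]]
ft_force: [-0.2, -0.1, 0.3]
opening: 88.3
gripper_force: 0.0
```

Run:
```python
from h import *
S=(577.6,-288.4)
rel((S,16,93.3))
```

```text
now [ 577.9 -288.8   84.1] y-yaw 93.3 t 23.9 open 88.3 F [-0.2 -0.1  0.3]
[-0.001, 0.0012, 0.0, 0.0012, 0.0018, 0.2271]
```

Call:
servo_tool(plan=[[[0,0,0,0,0,0.1,1],[0,0,0,0,0,0.17,1],[0,0,0,0,0,0.205,1],[0,0,0,0,0,0.218,1],[0,0,0,0,0,0.218,1],[0,0,0,0,0,0.218,1]]])

```text
clock: 24.6
eef_pos: [577.9, -289.1, 18.4]
orientation: [[-0.998, -0.058, 0.001], [-0.058, 0.998, -0.001], [-0.001, -0.001, -1.0]]
ft_force: [-0.0, -0.2, 0.5]
opening: 88.2
gripper_force: 0.0
```

Call:
servo_tool(plan=[[[0,0,0,0,0,0,0.5],[0,0,0,0,0,0,0],[0,0,0,0,0,0,0],[0,0,0,0,0,0,0],[0,0,0,0,0,0,0],[0,0,0,0,0,0,0]]])

```text
clock: 25.35
eef_pos: [577.6, -288.8, 17.6]
orientation: [[-0.998, -0.058, 0.0], [-0.058, 0.998, -0.0], [-0.0, -0.0, -1.0]]
ft_force: [-0.7, 0.0, -0.3]
opening: 49.8
gripper_force: 25.0
```

Run:
```python
from h import *
rel(((520,-20),150,93.3),((571.4,298.2),150,93.3))
```

```text
now [ 577.6 -288.8   17.6] y-yaw 93.35 t 25.4 open 49.8 F [-0.7  0.  -0.3]
[-0.0, 0.0, 0.0008, 0.1393, 0.9057, -0.4412]
[-0.0, 0.0, 0.0008, -0.0937, 1.9546, -0.4412]
```

Call:
servo_tool(plan=[[[0,0,0,0,0,-0.06,0],[0,0,0,0,0,-0.18,0],[0,0,0,0,0,-0.34,0],[0,0,0,0,0.05,-0.48,0],[0,0,0,-0.01,0.2,-0.52,0],[0,0,0,-0.02,0.37,-0.52,0],[0,0,0,-0.028,0.55,-0.52,0],[0,0,0,-0.036,0.73,-0.52,0],[0,0,0,-0.044,0.88,-0.52,0],[0,0,0,-0.05,0.97,-0.52,0]]])

```text
clock: 26.6
eef_pos: [575.3, 4.7, 174.9]
orientation: [[-0.998, -0.06, 0.001], [-0.06, 0.998, -0.0], [-0.001, -0.0, -1.0]]
ft_force: [0.1, 0.4, -0.7]
opening: 49.8
gripper_force: 25.0
```

Run:
```python
from h import *
rel(((571.4,298.2),150,93.3))
```

```text
now [575.3   4.7 174.9] y-yaw 93.44 t 26.6 open 49.8 F [ 0.1  0.4 -0.7]
[-0.0001, 0.001, 0.0023, -0.0455, 0.9774, 0.083]
```

Call:
servo_tool(plan=[[[0,0,0,-0.005,0.12,0,0],[0,0,0,-0.013,0.28,0,0],[0,0,0,-0.021,0.46,0,0],[0,0,0,-0.03,0.64,0,0],[0,0,0,-0.038,0.81,0,0],[0,0,0,-0.043,0.92,0.03,0],[0,0,0,-0.045,0.977,0.08,0],[0,0,0,-0.045,0.977,0.16,0],[0,0,0,-0.045,0.977,0.2,0],[0,0,0,-0.045,0.977,0.2,0]]])

```text
clock: 27.85
eef_pos: [571.8, 295.2, 113.1]
orientation: [[-0.998, -0.057, -0.001], [-0.057, 0.998, -0.0], [0.001, -0.0, -1.0]]
ft_force: [-0.1, -0.7, -1.3]
opening: 50.0
gripper_force: 25.0
```

Run:
```python
from h import *
rel(((571.4,298.2),66.5,93.3))
s=shot('scene'); W=cloud(s)
cv2.imwrite('pics/s3.png',cv2.resize(s['color'][60:200,280:480],None,fx=3.5,fy=3.5,interpolation=cv2.INTER_CUBIC)[...,::-1])
```

```text
now [571.8 295.2 113.1] y-yaw 93.29 t 27.9 open 50.0 F [-0.1 -0.7 -1.3]
[-0.0004, -0.0014, -0.0001, 0.0006, 0.0101, 0.1553]
```

View pics/s3.png

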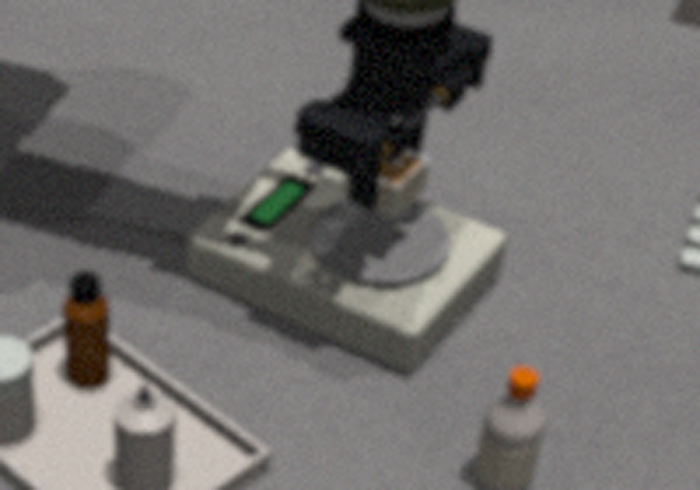

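The box is held level above the pan, and the bottles stand in the tray. I descend slowly.

Call:
servo_tool(plan=[[[0,0,0,0,0.006,0.05,0],[0,0,0,0,0.006,0.09,0],[0,0,0,0,0.006,0.12,0],[0,0,0,0,0.006,0.13,0],[0,0,0,0,0.006,0.135,0],[0,0,0,0,0.006,0.135,0],[0,0,0,0,0.006,0.135,0],[0,0,0,0,0.006,0.135,0]]])

```text
clock: 28.9
eef_pos: [571.9, 297.8, 73.3]
orientation: [[-0.998, -0.058, 0.0], [-0.058, 0.998, 0.0], [-0.0, 0.0, -1.0]]
ft_force: [-0.2, -0.0, -1.7]
opening: 49.8
gripper_force: 25.0
```

Run:
```python
from h import *
rel(((571.4,298.2),66,93.3))
```

```text
now [571.9 297.8  73.3] y-yaw 93.35 t 28.9 open 49.8 F [-0.2 -0.  -1.7]
[0.0, 0.0003, 0.0008, 0.0016, 0.0015, 0.0244]
```

Call:
servo_tool(plan=[[[0,0,0,0,0,0.006,0],[0,0,0,0,0,0.011,0],[0,0,0,0,0,0.015,0],[0,0,0,0,0,0.018,0],[0,0,0,0,0,0.021,0],[0,0,0,0,0,0.0235,0],[0,0,0,0,0,0.0235,0],[0,0,0,0,0,0.0235,0]]])

```text
clock: 29.9
eef_pos: [571.8, 297.8, 66.1]
orientation: [[-0.998, -0.058, 0.0], [-0.058, 0.998, 0.0], [-0.0, 0.0, -1.0]]
ft_force: [0.7, -0.8, -1.4]
opening: 49.9
gripper_force: 25.0
```

Call:
servo_tool(plan=[[[0,0,0,0,0,0.002,0],[0,0,0,0,0,0.004,0],[0,0,0,0,0,0.004,0]]])

```text
clock: 30.28
eef_pos: [571.9, 297.8, 65.6]
orientation: [[-0.998, -0.058, 0.0], [-0.058, 0.998, 0.0], [-0.0, 0.0, -1.0]]
ft_force: [-2.2, -1.7, 5.3]
opening: 49.6
gripper_force: 25.0
```

Contact at about 6 N. Release and retreat.

Call:
servo_tool(plan=[[[0,0,0,0,0,0,0.3],[0,0,0,0,0,0,0.8],[0,0,0,0,0,0,1],[0,0,0,0,0,0,1],[0,0,0,0,0,0,1],[0,0,0,0,0,-0.05,1],[0,0,0,0,0,-0.2,1],[0,0,0,0,0,-0.36,1],[0,0,0,0,0,-0.36,1],[0,0,0,0,0,-0.36,1]]])

```text
clock: 31.52
eef_pos: [571.5, 297.6, 172.7]
orientation: [[-0.998, -0.058, -0.001], [-0.058, 0.998, -0.0], [0.001, -0.0, -1.0]]
ft_force: [0.8, 0.5, -0.0]
opening: 88.4
gripper_force: 0.0
```

Run:
```python
from h import *
rel((park['jar'],170,3.3),((480,150),170,48))
for n in ['scene','top']:
    s=shot(n); W=cloud(s); T=W[...,2]
    for nm,cx,cy,z0,z1,R in [('sample',571,298,80,97,45),('pan',571,298,57,66,75),('slim',*park['slim'],85,112,30),('flask',*park['flask'],82,110,32),('jar',*park['jar'],71,85,40)]:
        p=W[(np.hypot(W[...,0]-cx,W[...,1]-cy)<R)&(T>z0)&(T<z1)]
        if len(p)>4: print(n,nm,len(p),[np.round(a,1) for a in cv2.minAreaRect(p[:,:2].astype(np.float32))],np.round(np.median(p[:,2]),1))
    if n=='scene': cv2.imwrite('pics/s4.png',cv2.resize(s['color'][60:240,240:480],None,fx=3,fy=3,interpolation=cv2.INTER_CUBIC)[...,::-1])
```

```text
now [571.5 297.6 172.7] y-yaw 93.34 t 31.5 open 88.4 F [ 0.8  0.5 -0. ]
[-0.0005, -0.0003, 1.5007, 0.4849, -1.0683, 0.0093]
[-0.0003, -0.0004, 0.7557, 0.3334, -0.4735, 0.0091]
scene sample 248 [array([573. , 296.6]), array([53.6, 57.5]), np.float64(3.7)] 88.3
scene pan 492 [array([573.7, 292.8]), array([118.4, 113. ]), np.float64(24.6)] 60.4
scene slim 99 [array([458.8,  52.1]), array([26.8, 27.6]), np.float64(19.5)] 99.8
scene flask 76 [array([575.4, -12.8]), array([29.8, 29.6]), np.float64(29.6)] 86.3
scene jar 221 [array([446.8, -34. ]), array([50.2, 51. ]), np.float64(15.9)] 77.3
top sample 91 [array([569. , 298.5]), array([49.7, 47.3]), np.float64(89.6)] 88.6
top pan 497 [array([562.2, 293.3]), array([102.6, 104.4]), np.float64(4.7)] 59.8
top slim 88 [array([454.9,  57.1]), array([27.3, 28.4]), np.float64(17.8)] 103.2
top flask 84 [array([568.8,  -2.1]), array([31.2, 30.6]), np.float64(81.3)] 85.0
top jar 276 [array([443.9, -31.3]), array([49.3, 48.7]), np.float64(89.2)] 76.4
```

View pics/s4.png

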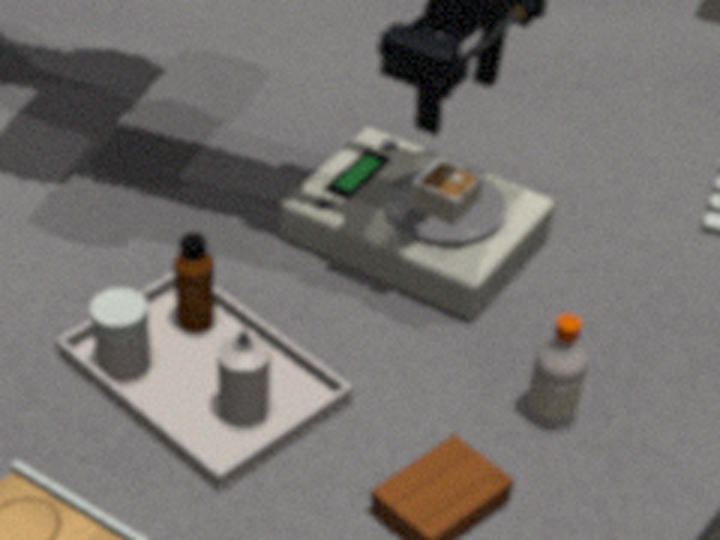

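The box stands centred on the pan at (445,190), and all three containers stand in the tray. Now to return them, jar first.

Call:
servo_tool(plan=[[[0,0,0.13,0.05,-0.1,0,1],[0,0,0.28,0.11,-0.24,0,1],[0,0,0.43,0.18,-0.39,0,1],[0,0,0.58,0.24,-0.54,0,1],[0,0,0.73,0.31,-0.69,0,1],[0,0,0.87,0.37,-0.82,0,1],[0,0,0.95,0.43,-0.94,0,1],[0,0,0.95,0.455,-1,0,1],[0,0,0.95,0.455,-1,0,1]]])

```text
clock: 32.75
eef_pos: [452.6, -10.3, 172.4]
orientation: [[-0.591, 0.807, -0.001], [0.807, 0.591, 0.0], [0.001, -0.001, -1.0]]
ft_force: [-0.7, 0.2, 0.2]
opening: 88.0
gripper_force: 0.0
```

Run:
```python
from h import *
rel((park['jar'],150,3.3),(park['jar'],50,3.3))
```

```text
now [452.6 -10.3 172.4] y-yaw 36.23 t 32.8 open 88.0 F [-0.7  0.2  0.2]
[-0.001, -0.0007, 0.5489, -0.0402, -0.0607, 0.0746]
[-0.001, -0.0007, 0.5489, -0.0405, -0.0605, 0.4079]
```

Call:
servo_tool(plan=[[[0,0,0.15,-0.01,-0.015,0,1],[0,0,0.32,-0.025,-0.038,0,1],[0,0,0.48,-0.04,-0.06,0.05,1],[0,0,0.549,-0.04,-0.06,0.15,1],[0,0,0.549,-0.04,-0.06,0.2,1],[0,0,0.549,-0.04,-0.06,0.2,1],[0,0,0.549,-0.04,-0.06,0.2,1]]])

```text
clock: 33.62
eef_pos: [446.1, -29.7, 113.3]
orientation: [[-0.06, 0.998, 0.001], [0.998, 0.06, -0.0], [-0.0, 0.001, -1.0]]
ft_force: [-0.4, 0.3, 0.6]
opening: 88.4
gripper_force: 0.0
```

Run:
```python
from h import *
rel((park['jar'],50,3.3))
```

```text
now [446.1 -29.7 113.3] y-yaw 3.45 t 33.6 open 88.4 F [-0.4  0.3  0.6]
[0.0006, 0.0002, 0.0025, -0.0036, -0.0039, 0.2111]
```

Call:
servo_tool(plan=[[[0,0,0,-0.003,-0.003,0.09,1],[0,0,0,-0.003,-0.003,0.2,1],[0,0,0,-0.003,-0.003,0.2,1],[0,0,0,-0.003,-0.003,0.2,1],[0,0,0,-0.003,-0.003,0.2,0],[0,0,0,-0.003,-0.003,0.2,0],[0,0,0,-0.003,-0.003,0.2,0],[0,0,0,-0.003,-0.003,0.2,0],[0,0,0,-0.003,-0.003,0.2,0],[0,0,0,-0.003,-0.003,0.2,0]]])

```text
clock: 34.88
eef_pos: [445.0, -31.0, 53.0]
orientation: [[-0.059, 0.998, 0.0], [0.998, 0.059, -0.0], [-0.0, 0.0, -1.0]]
ft_force: [0.5, -0.2, 2.7]
opening: 51.4
gripper_force: 25.0
```

Run:
```python
from h import *
rel((home['jar'],150,3.3))
```

```text
now [445. -31.  53.] y-yaw 3.41 t 34.9 open 51.4 F [ 0.5 -0.2  2.7]
[0.0003, 0.0001, 0.0018, -1.0883, 0.209, -0.3231]
```

Call:
servo_tool(plan=[[[0,0,0,0,0,-0.08,0],[0,0,0,0,0,-0.2,0],[0,0,0,-0.08,0.015,-0.24,0],[0,0,0,-0.24,0.046,-0.24,0],[0,0,0,-0.42,0.081,-0.24,0],[0,0,0,-0.6,0.115,-0.24,0],[0,0,0,-0.78,0.15,-0.24,0],[0,0,0,-0.93,0.18,-0.24,0],[0,0,0,-1,0.2,-0.24,0],[0,0,0,-1,0.209,-0.24,0]]])

```text
clock: 36.12
eef_pos: [524.9, -327.5, 123.9]
orientation: [[-0.058, 0.998, -0.001], [0.998, 0.058, 0.001], [0.001, -0.001, -1.0]]
ft_force: [0.0, -0.2, -1.8]
opening: 51.3
gripper_force: 25.0
```

Run:
```python
from h import *
rel((home['jar'],60.3,3.3))
```

```text
now [ 524.9 -327.5  123.9] y-yaw 3.31 t 36.1 open 51.3 F [ 0.  -0.2 -1.8]
[-0.0009, -0.0009, 0.0002, -0.086, 0.0019, 0.2119]
```

Call:
servo_tool(plan=[[[0,0,0,-0.06,0.001,0,0],[0,0,0,-0.085,0.002,0.05,0],[0,0,0,-0.085,0.002,0.12,0],[0,0,0,-0.085,0.002,0.17,0],[0,0,0,-0.085,0.002,0.2,0],[0,0,0,-0.085,0.002,0.21,0],[0,0,0,-0.085,0.002,0.212,0],[0,0,0,-0.085,0.002,0.212,0],[0,0,0,-0.085,0.002,0.212,0]]])

```text
clock: 37.25
eef_pos: [527.5, -352.3, 61.7]
orientation: [[-0.059, 0.998, 0.0], [0.998, 0.059, -0.001], [-0.001, 0.0, -1.0]]
ft_force: [-0.0, 0.2, -1.2]
opening: 51.3
gripper_force: 25.0
```

Call:
servo_tool(plan=[[[0,0,0,0,0,0,1],[0,0,0,0,0,0,1],[0,0,0,0,0,0,1],[0,0,0,0,0,0,1],[0,0,0,0,0,-0.15,1],[0,0,0,0,0,-0.33,1],[0,0,0,0,0,-0.36,1],[0,0,0,0,0,-0.36,1],[0,0,0,0,0,-0.36,1]]])

```text
clock: 38.38
eef_pos: [526.9, -351.7, 167.5]
orientation: [[-0.059, 0.998, -0.002], [0.998, 0.059, 0.002], [0.002, -0.002, -1.0]]
ft_force: [0.3, 0.0, -0.7]
opening: 87.9
gripper_force: 0.0
```

Run:
```python
from h import *
rel((park['flask'],155,3.3),(park['flask'],50,3.3))
```

```text
now [ 526.9 -351.7  167.5] y-yaw 3.4 t 38.4 open 87.9 F [ 0.3  0.  -0.7]
[-0.0019, -0.0021, 0.0017, 1.1457, 0.2105, 0.0436]
[-0.0019, -0.0021, 0.0017, 1.1449, 0.2112, 0.3936]
```

Call:
servo_tool(plan=[[[0,0,0,0.18,0.032,0,1],[0,0,0,0.36,0.065,0,1],[0,0,0,0.54,0.097,0,1],[0,0,0,0.72,0.13,0,1],[0,0,0,0.9,0.162,0,1],[0,0,0,1,0.18,0.04,1],[0,0,0,1,0.21,0.04,1]]])

```text
clock: 39.25
eef_pos: [571.8, -47.0, 155.5]
orientation: [[-0.062, 0.998, -0.004], [0.998, 0.062, 0.001], [0.001, -0.003, -1.0]]
ft_force: [0.7, -0.7, -0.0]
opening: 88.1
gripper_force: 0.0
```

Run:
```python
from h import *
rel((park['flask'],50,3.3))
```

```text
now [571.8 -47.  155.5] y-yaw 3.56 t 39.2 open 88.1 F [ 0.7 -0.7 -0. ]
[-0.0033, -0.0013, 0.0044, 0.1403, 0.0023, 0.352]
```

Call:
servo_tool(plan=[[[0,0,0,0.09,0.001,0,1],[0,0,0,0.14,0.002,0,1],[0,0,0,0.14,0.002,0.05,1],[0,0,0,0.14,0.002,0.15,1],[0,0,0,0.14,0.002,0.15,1],[0,0,0,0.14,0.002,0.15,1],[0,0,0,0.14,0.002,0.15,1]]])

```text
clock: 40.12
eef_pos: [571.0, -7.4, 113.2]
orientation: [[-0.059, 0.998, 0.002], [0.998, 0.059, -0.0], [-0.001, 0.002, -1.0]]
ft_force: [0.5, -0.4, -0.3]
opening: 88.3
gripper_force: 0.0
```

Run:
```python
from h import *
rel((park['flask'],50,3.3))
```

```text
now [571.   -7.4 113.2] y-yaw 3.39 t 40.1 open 88.3 F [ 0.5 -0.4 -0.3]
[0.0016, 0.0005, 0.0015, 0.0088, -0.0049, 0.2107]
```

Call:
servo_tool(plan=[[[0,0,0,0.007,-0.003,0.09,1],[0,0,0,0.007,-0.003,0.2,1],[0,0,0,0.007,-0.003,0.2,1],[0,0,0,0.007,-0.003,0.2,1],[0,0,0,0.007,-0.003,0.2,0],[0,0,0,0.007,-0.003,0.2,0],[0,0,0,0.007,-0.003,0.2,0],[0,0,0,0.007,-0.003,0.2,0],[0,0,0,0.007,-0.003,0.2,0],[0,0,0,0.007,-0.003,0.2,0]]])

```text
clock: 41.38
eef_pos: [569.6, -5.0, 52.3]
orientation: [[-0.059, 0.998, 0.0], [0.998, 0.059, -0.0], [-0.0, 0.0, -1.0]]
ft_force: [0.1, -0.2, 0.2]
opening: 45.9
gripper_force: 25.0
```

Run:
```python
from h import *
rel((home['flask'],140,3.3))
```

```text
now [569.6  -5.   52.3] y-yaw 3.41 t 41.4 open 45.9 F [ 0.1 -0.2  0.2]
[0.0001, 0.0001, 0.0018, -0.9436, -0.2104, -0.2922]
```

Call:
servo_tool(plan=[[[0,0,0,0,0,-0.08,0],[0,0,0,0,0,-0.2,0],[0,0,0,-0.08,-0.018,-0.24,0],[0,0,0,-0.24,-0.053,-0.24,0],[0,0,0,-0.42,-0.093,-0.24,0],[0,0,0,-0.6,-0.133,-0.24,0],[0,0,0,-0.78,-0.173,-0.24,0],[0,0,0,-0.9,-0.2,-0.24,0],[0,0,0,-0.9435,-0.21,-0.24,0],[0,0,0,-0.9435,-0.21,-0.24,0]]])

```text
clock: 42.62
eef_pos: [523.3, -291.0, 124.0]
orientation: [[-0.059, 0.998, -0.0], [0.998, 0.059, 0.001], [0.001, -0.0, -1.0]]
ft_force: [0.4, -0.6, -1.0]
opening: 45.0
gripper_force: 25.0
```

Run:
```python
from h import *
rel((home['flask'],59.6,3.3))
```

```text
now [ 523.3 -291.   124. ] y-yaw 3.37 t 42.6 open 45.0 F [ 0.4 -0.6 -1. ]
[-0.0004, -0.0006, 0.0012, -0.001, 0.0001, 0.2146]
```

Call:
servo_tool(plan=[[[0,0,0,0,0,0.08,0],[0,0,0,0,0,0.15,0],[0,0,0,0,0,0.19,0],[0,0,0,0,0,0.208,0],[0,0,0,0,0,0.214,0],[0,0,0,0,0,0.214,0],[0,0,0,0,0,0.214,0],[0,0,0,0,0,0.214,0]]])

```text
clock: 43.62
eef_pos: [523.5, -291.3, 60.4]
orientation: [[-0.059, 0.998, 0.0], [0.998, 0.059, -0.0], [-0.0, 0.0, -1.0]]
ft_force: [0.5, 1.1, -0.6]
opening: 45.3
gripper_force: 25.0
```

Call:
servo_tool(plan=[[[0,0,0,0,0,0,1],[0,0,0,0,0,0,1],[0,0,0,0,0,0,1],[0,0,0,0,0,0,1],[0,0,0,0,0,-0.15,1],[0,0,0,0,0,-0.33,1],[0,0,0,0,0,-0.36,1],[0,0,0,0,0,-0.36,1],[0,0,0,0,0,-0.36,1]]])

```text
clock: 44.75
eef_pos: [522.9, -290.9, 166.4]
orientation: [[-0.059, 0.998, -0.002], [0.998, 0.059, 0.002], [0.002, -0.002, -1.0]]
ft_force: [-0.2, -0.8, 0.3]
opening: 88.2
gripper_force: 0.0
```

Run:
```python
from h import *
rel((park['slim'],155,3.3),(park['slim'],50,3.3))
```

```text
now [ 522.9 -290.9  166.4] y-yaw 3.4 t 44.8 open 88.2 F [-0.2 -0.8  0.3]
[-0.002, -0.0019, 0.0017, 1.1654, -0.1528, 0.0405]
[-0.002, -0.0019, 0.0017, 1.1647, -0.152, 0.3905]
```

Call:
servo_tool(plan=[[[0,0,0,0.18,-0.024,0,1],[0,0,0,0.36,-0.049,0,1],[0,0,0,0.54,-0.073,0,1],[0,0,0,0.72,-0.098,0,1],[0,0,0,0.9,-0.122,0.02,1],[0,0,0,1,-0.152,0.04,1],[0,0,0,1,-0.152,0.04,1]]])

```text
clock: 45.62
eef_pos: [459.0, 6.9, 155.0]
orientation: [[-0.062, 0.998, -0.003], [0.998, 0.062, 0.001], [0.001, -0.003, -1.0]]
ft_force: [-0.2, -1.5, -0.4]
opening: 88.4
gripper_force: 0.0
```

Run:
```python
from h import *
rel((park['slim'],50,3.3))
```

```text
now [459.    6.9 155. ] y-yaw 3.56 t 45.6 open 88.4 F [-0.2 -1.5 -0.4]
[-0.0025, -0.0008, 0.0044, 0.1616, 0.0022, 0.35]
```

Call:
servo_tool(plan=[[[0,0,0,0.1,0.001,0,1],[0,0,0,0.162,0.002,0,1],[0,0,0,0.162,0.002,0.05,1],[0,0,0,0.162,0.002,0.15,1],[0,0,0,0.162,0.002,0.15,1],[0,0,0,0.162,0.002,0.15,1],[0,0,0,0.162,0.002,0.15,1]]])

```text
clock: 46.5
eef_pos: [458.4, 53.7, 112.0]
orientation: [[-0.059, 0.998, 0.002], [0.998, 0.059, -0.0], [-0.0, 0.002, -1.0]]
ft_force: [-0.5, 0.3, 0.1]
opening: 87.8
gripper_force: 0.0
```

Run:
```python
from h import *
rel((park['slim'],50,3.3))
```

```text
now [458.4  53.7 112. ] y-yaw 3.39 t 46.5 open 87.8 F [-0.5  0.3  0.1]
[0.0016, 0.0004, 0.0015, 0.0062, -0.0068, 0.2065]
```

Call:
servo_tool(plan=[[[0,0,0,0.004,-0.004,0.09,1],[0,0,0,0.004,-0.004,0.195,1],[0,0,0,0.004,-0.004,0.195,1],[0,0,0,0.004,-0.004,0.195,1],[0,0,0,0.004,-0.004,0.195,0],[0,0,0,0.004,-0.004,0.195,0],[0,0,0,0.004,-0.004,0.195,0],[0,0,0,0.004,-0.004,0.195,0],[0,0,0,0.004,-0.004,0.195,0],[0,0,0,0.004,-0.004,0.195,0]]])

```text
clock: 47.75
eef_pos: [456.6, 55.2, 52.6]
orientation: [[-0.059, 0.998, 0.0], [0.998, 0.059, -0.0], [-0.0, 0.0, -1.0]]
ft_force: [0.7, 0.3, -0.0]
opening: 37.8
gripper_force: 24.9
```

Run:
```python
from h import *
rel((home['slim'],140,3.3))
```

```text
now [456.6  55.2  52.6] y-yaw 3.4 t 47.8 open 37.8 F [ 0.7  0.3 -0. ]
[0.0001, 0.0, 0.0017, -0.9595, 0.154, -0.2913]
```

Call:
servo_tool(plan=[[[0,0,0,0,0,-0.08,0],[0,0,0,0,0,-0.2,0],[0,0,0,-0.08,0.013,-0.24,0],[0,0,0,-0.24,0.038,-0.24,0],[0,0,0,-0.42,0.067,-0.24,0],[0,0,0,-0.6,0.096,-0.24,0],[0,0,0,-0.78,0.125,-0.24,0],[0,0,0,-0.9,0.144,-0.24,0],[0,0,0,-0.9595,0.154,-0.24,0],[0,0,0,-0.9595,0.154,-0.24,0]]])

```text
clock: 49.0
eef_pos: [519.6, -229.4, 124.2]
orientation: [[-0.059, 0.998, -0.001], [0.998, 0.059, 0.001], [0.001, -0.001, -1.0]]
ft_force: [0.4, 1.1, -0.4]
opening: 37.4
gripper_force: 24.9
```

Run:
```python
from h import *
rel((home['slim'],59.9,3.3))
```

```text
now [ 519.6 -229.4  124.2] y-yaw 3.37 t 49.0 open 37.4 F [ 0.4  1.1 -0.4]
[-0.0005, -0.0006, 0.0011, -0.0002, 0.0007, 0.2143]
```

Call:
servo_tool(plan=[[[0,0,0,0,0,0.08,0],[0,0,0,0,0,0.15,0],[0,0,0,0,0,0.19,0],[0,0,0,0,0,0.208,0],[0,0,0,0,0,0.214,0],[0,0,0,0,0,0.214,0],[0,0,0,0,0,0.214,0],[0,0,0,0,0,0.214,0]]])

```text
clock: 50.0
eef_pos: [519.8, -229.5, 60.6]
orientation: [[-0.059, 0.998, 0.0], [0.998, 0.059, -0.0], [-0.0, 0.0, -1.0]]
ft_force: [-0.4, 0.3, -1.3]
opening: 37.7
gripper_force: 24.9
```

Call:
servo_tool(plan=[[[0,0,0,0,0,0,1],[0,0,0,0,0,0,1],[0,0,0,0,0,0,1],[0,0,0,0,0,0,1],[0,0,0,0,0,-0.15,1],[0,0,0,0,0,-0.33,1],[0,0,0,0.1,0,-0.4,1],[0,0,0,0.25,0,-0.4,1],[0,0,0,0.25,0,-0.4,1],[0,0,0,0.25,0,-0.4,1]]])

```text
clock: 51.25
eef_pos: [515.4, -154.9, 180.3]
orientation: [[-0.06, 0.998, -0.0], [0.998, 0.06, -0.0], [-0.0, -0.0, -1.0]]
ft_force: [0.8, -0.6, -0.2]
opening: 88.4
gripper_force: 0.0
```

Run:
```python
from h import *
rel()
for n in ['top','scene']:
    s=shot(n); W=cloud(s); T=W[...,2]
    for nm,cx,cy,z0,z1,R in [('slim',522,-228,92,125,30),('flask',520,-287,88,120,35),('jar',532,-355,76,95,40),('sample',571,298,80,97,45)]:
        p=W[(np.hypot(W[...,0]-cx,W[...,1]-cy)<R)&(T>z0)&(T<z1)]
        if len(p)>4: print(n,nm,len(p),[np.round(a,1) for a in cv2.minAreaRect(p[:,:2].astype(np.float32))],np.round(np.median(p[:,2]),1))
cv2.imwrite('pics/s5.png',cv2.resize(s['color'][60:320,160:480],None,fx=2.3,fy=2.3,interpolation=cv2.INTER_CUBIC)[...,::-1])
```

```text
now [ 515.4 -154.9  180.3] y-yaw 3.41 t 51.2 open 88.4 F [ 0.8 -0.6 -0.2]
top flask 38 [array([ 519.2, -298.2]), array([16.2, 33.4]), np.float64(64.8)] 89.9
top jar 291 [array([ 526., -351.]), array([50.1, 50.6]), np.float64(47.7)] 83.4
top sample 343 [array([570.7, 299.2]), array([50.6, 50.9]), np.float64(2.5)] 87.7
scene slim 140 [array([ 525. , -232.3]), array([26.9, 30.6]), np.float64(71.1)] 109.8
scene flask 136 [array([ 527.1, -295. ]), array([38.7, 32.5]), np.float64(74.2)] 91.9
scene jar 381 [array([ 531.3, -351.3]), array([57.1, 52.8]), np.float64(53.1)] 84.5
scene sample 246 [array([573.4, 295.5]), array([53.8, 56.4]), np.float64(1.7)] 88.2
```

View pics/s5.png

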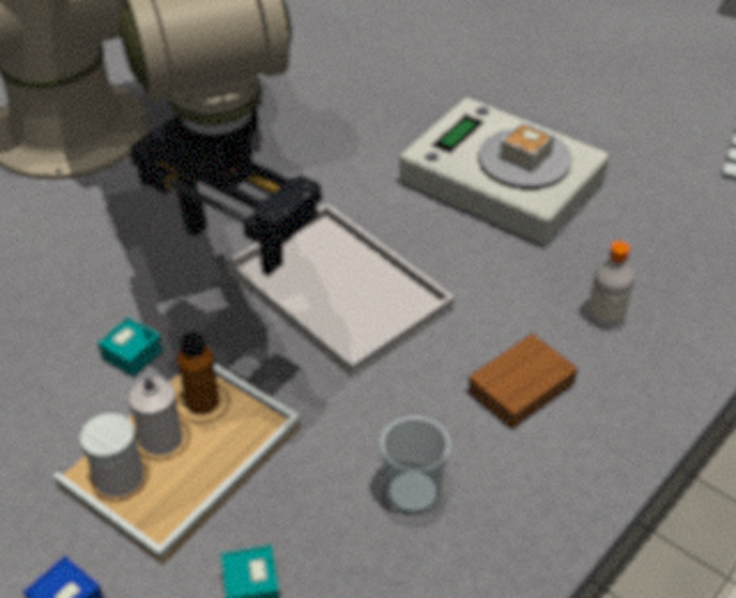

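All three containers stand upright on their rings, within about 3 mm of their starting positions. The box is on the pan and the bystanders have not moved.

```bash
python3 -c "
from station import env
print(env.job_done())"
```

```text
the job is handed in; nothing more can be done
None
```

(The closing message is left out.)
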